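# Release the ratchet pawl and lower the vial lift

## Robot

A 6-joint arm with a two-finger parallel gripper is mounted at the origin on the work surface. World frame = base frame: x ahead of the robot, y to its left, z up, the work surface at z = 0. Lengths are in m, angles in rad, forces in N, time in s.
With the tool pointing down it reaches from about 0.325 to 0.775 m from the base axis. Payload 9.3 kg.
Tool frame: the origin (TCP) lies at the very end of the fingers, on their centre line; the grasp point (between the pads) lies 19 mm behind it; z points along the fingers, y is the line along which they close (so a half turn about z gives the same grasp; the last joint's range is limited). The gripper opens to 85 mm and grips with 20 to 120 N. Pads are 22 mm wide; open, the fingers measure 114 mm over their backs; the gripper's body (76 mm by 85 mm) begins 54 mm behind the grasp point. The pads swing forward as they close: fully open they stand 13 mm farther back than shut.
Start: joints at [1.179, 0.259, 0.021, 1.334, 0, 1.418], TCP at [0.13, 0.534, 0.231] pointing down, gripper open.
Joint ranges: [-3.04, 3.04], [-0.91, 1.82], [-1.04, 1.36], [-1.92, 1.95], [-1.52, 1.45], [-3.14, 3.14]. Speed limits (rad/s): [2.22, 2.22, 2.79, 3.14, 3.14, 3.14].

## Interface

Orientations are given as a unit quaternion [x, y, z, w].
In Python, from rig import telemetry, capture, order gives the robot as it stands.
- The arm moves only by the shell command python3 -m creep 'ROWS' [FORCE]. ROWS is JSON, one flat list of numbers, 7 for each row, row after row: the shift along the tool's x, y, z in units of 0.08 m (1.0 is 0.08 m), then the turn, a rotation vector about the tool's x, y, z in units of 30 degrees (1.0 is 30 degrees), then the opening, from -1 (shut) to 1 (fully open). In form: [tx, ty, tz, wx, wy, wz, jaw, tx, ty, tz, wx, wy, wz, jaw, ...]. A call has exactly 10 rows; each row is the pose to reach, as a shift and turn from the pose commanded when the call began, along the tool's axes at that moment; what a row does not reach only later rows make up. A row lasts 1/8 s, in which the tool goes at most 62.5 mm and 10.7 degrees, less where a joint would pass 70% of its speed; a pose out of reach is approached as far as the arm can. A call with a number of a shift or a turn outside -1 to 1 is refused whole. A call with a gripper value outside its range is refused whole. The fingers move at their own pace and stop on an object; FORCE is the grip in N (left out, the last holds). Time passes only in rows, so rows that repeat a pose let the fingers close, or fill a call up. It gives the time, the measured TCP pose, the force, the opening and the grip force at its end, in the units of the state.
- telemetry.read_state(): the state, without advancing time (a new reading comes with each control period).
- capture(name): name is "scene" or "top" or "wrist"; returns a dict with "image" (384x512x3 uint8, blue, green, red), "camera_matrix" (3x3 intrinsics, pixels), "R" (3x3) and "t" (3): a world point X has camera coordinates R X + t. Camera axes: x right, y down, z forward; pixel columns grow to the right and rows downward; lengths in m; the calibration is good to about 2 mm. The wrist camera is an equidistant fisheye: a pixel r from the principal point sees the ray r / f radians off the axis. A picture is of the moment at which its call begins. There is no depth.
- order.hand_in(): hands the job in; it is judged then, once.
The state is a dict: "time_s": time; "joint_pos": joint angles; "dq": joint speeds; "joint_torque": joint torques, N m; "tool_pos": TCP position; "tcp_rot": TCP orientation; "contact_force": force on the tool from outside, world axes, zero at the start; "moment": the same for the moment, N m; "finger_gap": opening from 0.0 (shut) to 1.0 (fully open); "gripper_force": force on a finger pad.
Only numpy, scipy, OpenCV 4.12 (cv2) and the standard library are available. Lean on these libraries where they do the work, as an engineer would, in place of code of your own. Each camera call takes 0.05 s, during which the arm holds its last target. There are 200 camera calls.

## Task

Take the orange-handled release rod, put its steel shank under the tail of the red pawl on the vial lift and lever the pawl gently up until you feel it firmly against its stop. Then slowly press the lift's black knob down until the carriage sits firmly on its rubber buffer; do not ram either stop. Leave the rod lying flat on the bench, clear of the lift, keep the gripper itself off the pawl, and do not shift the wash bottle, the duster can or the red tray.

Things in the scene. Friction and masses are not known exactly. Their poses are not given: they have to be found in the camera images.
- rod_grip (a point): Release rod, loose, 205 mm long, 0.11 kg, lying flat: an orange handle 100 mm long, 14 mm wide, 22 mm tall and, from its front end, a steel shank 8 mm in diameter and 105 mm long. This point is in the handle's middle height and width (11 mm above the bench), 20 mm behind the handle's front end, near the centre of mass: grip here, across the 14 mm. Its x axis points along the rod to the shank's tip, z up.
- rod_tip (a point): Free end of the steel shank, on the rod's axis, 125 mm ahead of rod_grip.
- lift: Vial lift, fixed to the bench: white plinth with a mast 60 mm wide. Origin at the middle of the mast's front rack, 10 to 30 mm below the bench top; x points away from the robot (roughly), y to the left towards the vials, z up. Plinth x -55 to 95, y -60 to 180 mm, its top at z = 50; mast x 32 to 78, y -30 to 30, top at z = 209. The pawl hangs in front of the mast, its tail sticking out to the right (-y), free underneath down to the plinth, which ends at y = -60.
- pawl (a joint): Red ratchet pawl; pivot along the lift's x at lift (0, -13, 155) mm. 0 = engaged, nose under a rack tooth; grows as the tail is lifted; clear of the teeth above about 0.3. It stays where it is left. A dark adjustable pin above the tail stops it somewhere between 0.48 and 0.75 rad, new each time and not told. At the tail 2 N moves it, 5 to 6 N holds it firmly on the stop, over 12 N damages it.
- pawl_tail (a point): Point on the underside of the pawl's tail, 65 mm from the pivot. The tail is a red paddle 28 mm wide along the lift's x and 5 mm thick, from 7 to 85 mm from the pivot; when engaged it droops outwards by 0.30 rad from level. Lifting the pawl to its stop raises this point by 31 to 48 mm.
- carriage (a joint): How far the carriage (0.5 to 0.75 kg) has gone down, m; starts at 0 to 0.003. Stiff guides: it stays where left; pressing it down takes 4 to 8 N. It lands on a rubber buffer on an adjustable screw, somewhere between 0.055 and 0.078, new each time and not told; from there the force rises 2.5 N per mm, and 11 to 16 N on the knob seats it firmly. At most 22 N and 0.12 m/s.
- knob_top (a point): Centre of the flat top of the carriage's black press knob, 48 mm in diameter and 16 mm thick, on a 16 mm stalk at lift (0, 55) mm. Press straight down on it; it moves down with the carriage. While the pawl is engaged its nose blocks the carriage within 7 mm of the top.
- wash_bottle: White wash bottle with green cap, 64 mm in diameter, 160 mm tall, standing; origin at its foot. Leave alone.
- duster_can: Red spray can, 62 mm in diameter, 170 mm tall, standing; origin at its foot. Leave alone.
- red_tray: Empty open red tray 80 x 110 x 40 mm; origin under its centre. Leave alone.

How it is judged:
By the outcome, as a careful person would: the job done as asked, in the order asked, and still so for the second after the job is handed in, with the robot touching nothing.
It also fails if it takes over 69 s, if anything falls off the work surface, if the arm or the gripper's body presses on something with over 40 N, if the wrist force passes 120 N, or if a joint passes its speed limit or range.

## Working session

There is one attempt and no reset: what is moved stays moved. The work goes in short steps, Python scripts to look and compute and a shell command to move; the robot and the scene stay as the last step left them, time stands still between calls to the robot, and variables do not carry over. Pictures are saved under pics/ and viewed, at most 10 in all, crops included, and the job is handed in when it is done.

```bash
mkdir -p pics; ls
python3 - <<'E'
from rig import telemetry, capture
import cv2,numpy as np
s=telemetry.read_state();print({k:np.round(v,3).tolist() for k,v in s.items()})
for n in("scene","top"):
    c=capture(n);cv2.imwrite(f"pics/{n}0.png",c["image"]);np.savez(f"{n}0.npz",**c)
    print(n,c["camera_matrix"].round(1).tolist(),c["R"].round(3).tolist(),c["t"].round(3).tolist(), (-c["R"].T@c["t"]).round(3))
E
```

```text
pics
{'time_s': 0.0, 'joint_pos': [1.179, 0.259, 0.021, 1.334, 0.0, 1.418], 'dq': [-0.003, -0.0, 0.001, -0.0, 0.002, 0.0], 'joint_torque': [0.001, -55.564, 34.453, 0.014, -0.0, -0.0], 'tool_pos': [0.13, 0.534, 0.231], 'tcp_rot': [0.119, 0.993, -0.001, -0.0], 'contact_force': [1.128, -0.874, 0.66], 'moment': [-0.01, -0.041, 0.025], 'gripper_force': 0.0, 'finger_gap': 0.998}
scene [[358.2, 0.0, 253.2], [0.0, 358.2, 192.3], [0.0, 0.0, 1.0]] [[-0.477, 0.879, -0.001], [0.745, 0.404, -0.53], [-0.466, -0.254, -0.848]] [0.28, -0.333, 1.485] [1.073 0.265 1.082]
top [[491.7, 0.0, 252.7], [0.0, 491.7, 189.7], [0.0, 0.0, 1.0]] [[0.023, -1.0, 0.002], [-0.984, -0.023, -0.175], [0.175, 0.002, -0.985]] [-0.024, 0.577, 1.49] [ 0.308 -0.014  1.568]
```

View pics/scene0.png

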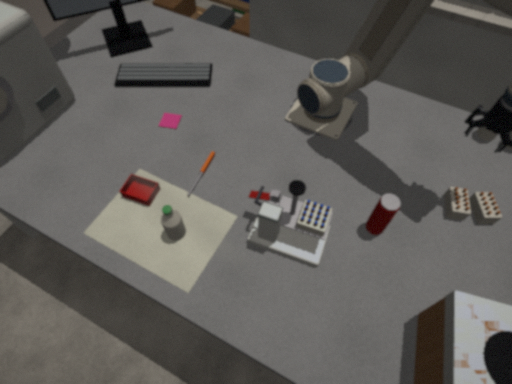

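View pics/top0.png

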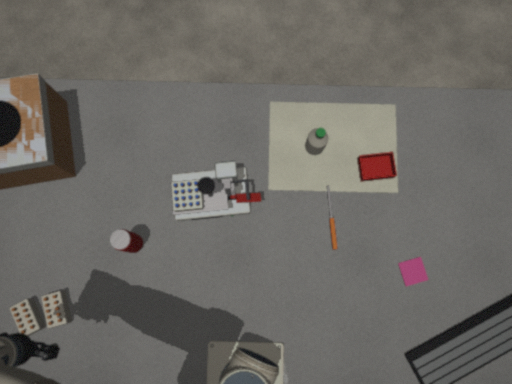

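The scene view shows the rod (handle about (209,160), tip (190,194)), the red pawl (260,196) and the knob (297,187). In the top view the handle is at (334,233), the tip at (328,186), the knob at (206,185) and the pawl at (250,198). Next I'll enlarge the lift and measure with colour masks.

```bash
cat > h.py <<'E'
import numpy as np,cv2
def ray(c,p):
    K=c["camera_matrix"];d=np.linalg.inv(K)@[p[0],p[1],1];R=c["R"]
    d=R.T@d;return -R.T@c["t"],d/np.linalg.norm(d)
def onz(c,p,z):
    o,d=ray(c,p);return o+d*(z-o[2])/d[2]
def cross(c1,p1,c2,p2):
    o1,d1=ray(c1,p1);o2,d2=ray(c2,p2)
    s=np.linalg.lstsq(np.c_[d1,-d2],o2-o1,rcond=None)[0]
    a,b=o1+s[0]*d1,o2+s[1]*d2;return (a+b)/2,np.linalg.norm(a-b)
def proj(c,X):
    q=c["camera_matrix"]@(c["R"]@np.asarray(X)+c["t"]);return q[:2]/q[2]
def blobs(m,amin=8):
    n,l,s,ce=cv2.connectedComponentsWithStats(m.astype(np.uint8))
    return [(ce[i],s[i],np.argwhere(l==i)[:,::-1]) for i in range(1,n) if s[i][4]>=amin]
E
python3 - <<'E'
from h import *
T=dict(np.load("top0.npz"));S=dict(np.load("scene0.npz"))
for n,c in(("top",T),("scene",S)):
    h=cv2.cvtColor(c["image"],cv2.COLOR_BGR2HSV);H,Sa,V=h[...,0],h[...,1],h[...,2]
    for nm,m in(("orange",(H>5)&(H<14)&(Sa>170)&(V>120)),("red",((H<=4)|(H>176))&(Sa>160)&(V>70)),("black",(V<45)),("green",(H>45)&(H<85)&(Sa>100))):
        for ce,s,p in blobs(m,12):
            if s[4]<700:print(n,nm,ce.round(1),s.tolist())
t=cv2.resize(T["image"][150:230,160:270],None,fx=5,fy=5,interpolation=cv2.INTER_CUBIC)
s=cv2.resize(S["image"][170:270,235:345],None,fx=5,fy=5,interpolation=cv2.INTER_CUBIC)
cv2.imwrite("pics/tz.png",t);cv2.imwrite("pics/sz.png",s)
E
```

```text
top orange [332.8 233.3] [330, 219, 6, 29, 79]
top red [254.7 197. ] [249, 193, 12, 8, 70]
top red [239.6 197.4] [230, 194, 17, 8, 75]
top black [  8.  122.6] [0, 102, 20, 44, 677]
top black [205.9 185.4] [198, 178, 16, 15, 185]
top black [257.9 356.7] [241, 349, 35, 17, 131]
top black [  5.3 359.1] [1, 354, 8, 12, 63]
top black [ 45.7 381.8] [37, 380, 20, 4, 42]
top green [320.1 132.6] [316, 129, 9, 9, 60]
scene orange [207.4 161.6] [202, 153, 12, 18, 54]
scene red [136.4 191.5] [121, 182, 29, 20, 316]
scene red [253.5 194. ] [250, 192, 8, 5, 32]
scene red [264.3 195.9] [260, 193, 9, 7, 46]
scene black [405.7   2.8] [402, 0, 7, 6, 16]
scene black [229.5  20. ] [220, 8, 25, 21, 151]
scene black [162.3  82.5] [115, 78, 95, 9, 574]
scene black [310.5 101.5] [298, 85, 40, 34, 500]
scene black [47.7 99.8] [37, 89, 22, 22, 215]
scene black [296.7 187.8] [290, 181, 15, 16, 182]
scene black [436.3 308.6] [434, 305, 6, 8, 17]
scene black [430.8 328.7] [417, 314, 27, 30, 230]
scene black [430.  347.6] [417, 337, 26, 20, 151]
scene black [429.8 372.4] [416, 357, 27, 27, 230]
scene black [440.2 366.5] [438, 363, 5, 8, 21]
scene black [423.3 380.2] [422, 378, 4, 5, 12]
scene green [165.9 209.7] [164, 207, 5, 6, 26]
```

View pics/tz.png

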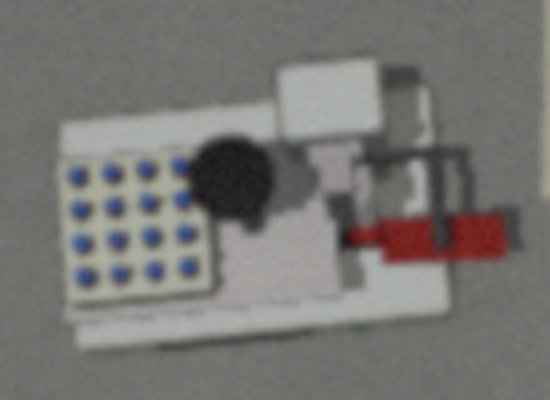

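View pics/sz.png

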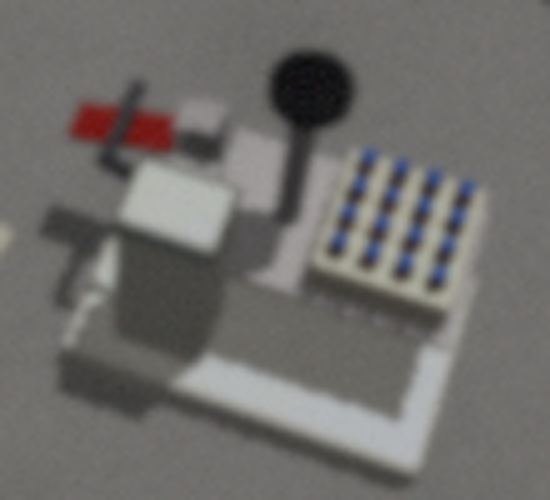

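The crops show a mast top with corners near (275,67), (380,57), (382,135) in the top crop. The dark pin bracket sits over the red tail, whose end is at about (506,235), and the knob is at (231,178). Next I'll compute positions.

Run:
```python
from h import *
T=dict(np.load("top0.npz"));S=dict(np.load("scene0.npz"))
tz=lambda x,y:((x+.5)/5-.5+160,(y+.5)/5-.5+150)
sz=lambda x,y:((x+.5)/5-.5+235,(y+.5)/5-.5+170)
print("knob",cross(T,(205.9,185.4),S,(296.7,187.8)))
print("mastR near",cross(T,tz(382,133),S,sz(138,160)),"\nmast near left",cross(T,tz(283,140),S,sz(236,187)))
print("mast far left",cross(T,tz(277,68),S,sz(215,252)),"mast far right",cross(T,tz(380,58),S,sz(120,216)))
a,b,d=[onz(T,tz(*p),.03) for p in((77,347),(448,312),(62,122))]
print("plinth",a,b,d,np.linalg.norm(a-b),np.linalg.norm(a-d),"yaw",np.arctan2(b[0]-a[0],a[1]-b[1]))
# tail end corners
print("tail",cross(T,tz(506,213),S,sz(80,103)),cross(T,tz(507,257),S,sz(70,138)))
# rod in top
h=cv2.cvtColor(T["image"],cv2.COLOR_BGR2HSV)
for n,c in(("T",T),("S",S)):
    h=cv2.cvtColor(c["image"],cv2.COLOR_BGR2HSV);m=(h[...,0]>3)&(h[...,0]<16)&(h[...,1]>140)&(h[...,2]>90)
    bl=[x for x in blobs(m,40) if (abs(x[0]-np.array([333,233]if n=="T" else [207,161])).max()<15)][0]
    W=np.array([onz(c,p,.015)[:2] for p in bl[2]]);mu=W.mean(0);u=np.linalg.svd(W-mu)[2][0]; u=u*np.sign(u[0]);q=(W-mu)@u
    print(n,"handle",mu,u,np.degrees(np.arctan2(u[1],u[0])),q.min(),q.max())
z=cv2.resize(T["image"][175:260,310:350],None,fx=7,fy=7,interpolation=cv2.INTER_CUBIC)
z2=cv2.resize(S["image"][145:205,180:220],None,fx=7,fy=7,interpolation=cv2.INTER_CUBIC)
o=np.zeros((595,570,3),np.uint8);o[:,:280]=z;o[:420,290:]=z2;cv2.imwrite("pics/rod.png",o)
```

```text
knob (array([0.54989979, 0.11599856, 0.25584143]), np.float64(0.00023788850643968667))
mastR near (array([0.59338365, 0.03597661, 0.18101804]), np.float64(0.003716736811722615)) 
mast near left (array([0.58615393, 0.09385486, 0.18689399]), np.float64(0.000492517822996088))
mast far left (array([0.62859362, 0.10024956, 0.18405417]), np.float64(0.0020595139920503787)) mast far right (array([0.63502321, 0.04181305, 0.18597745]), np.float64(0.004058065874612646))
plinth [0.4820199  0.23105583 0.03      ] [ 0.50953212 -0.00158772  0.03      ] [0.62615963 0.24790159 0.03      ] 0.23426468403194917 0.1451207845142614 yaw 0.11771242171888134
tail (array([ 0.55339029, -0.03153684,  0.13833618]), np.float64(0.008066914541326388)) (array([ 0.54030181, -0.03959623,  0.06933087]), np.float64(0.004636095549003088))
T handle [ 0.44982635 -0.26756042] [0.99441468 0.10554354] 6.058483014358306 -0.046797669844404095 0.04851080596362632
S handle [ 0.4503957  -0.26755047] [0.99300828 0.11804468] 6.779269019387581 -0.048906473184990085 0.04572342028937365
```

View pics/rod.png

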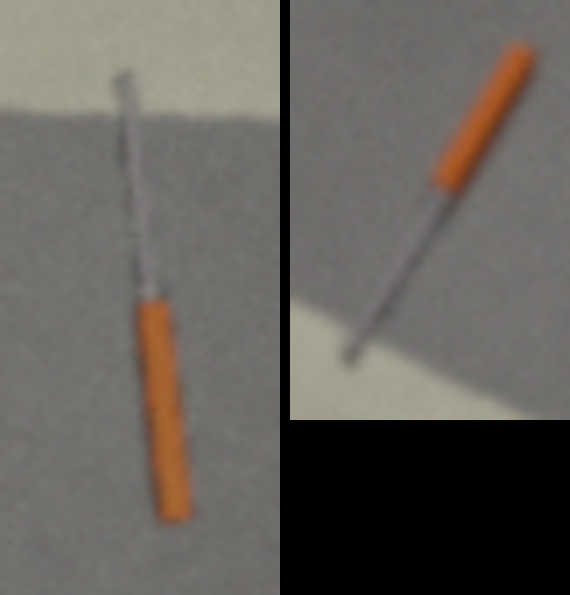

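Everything agrees. The mast-top centre and the knob both put the lift origin at (0.5565, 0.0614, -0.0245) with yaw about 0.12 rad. The rod grip is near (0.480, -0.264), yaw about 6.4°. Now I'll travel to the rod.

```bash
python3 -m creep '[-0.19,-0.25,0,0,0,0,1,-0.38,-0.5,0,0,0,0,1,-0.57,-0.75,0,0,0,0,1,-0.76,-1,0,0,0,0,1,-0.76,-1,0,0,0,0,1,-0.76,-1,0,0,0,0,1,-0.76,-1,0,0,0,0,1,-0.76,-1,0,0,0,0,1,-0.76,-1,0,0,0,0,1,-0.76,-1,0,0,0,0,1]' 120
python3 -m creep '[-0.19,-0.25,0,0,0,0,1,-0.38,-0.5,0,0,0,0,1,-0.57,-0.75,0,0,0,0,1,-0.76,-1,0,0,0,0,1,-0.76,-1,0,0,0,0,1,-0.76,-1,0,0,0,0,1,-0.76,-1,0,0,0,0,1,-0.76,-1,0,0,0,0,1,-0.76,-1,0,0,0,0,1,-0.76,-1,0,0,0,0,1]'
```

```text
time_s: 1.35
tool_pos: [0.1701, 0.4424, 0.2312]
tcp_rot: [0.119, 0.993, -0.0, -0.0]
contact_force: [-1.2, 0.6, 0.0]
finger_gap: 1.0
gripper_force: 0.0
time_s: 2.6
tool_pos: [0.2103, 0.3503, 0.2312]
tcp_rot: [0.119, 0.993, -0.0, -0.0]
contact_force: [0.1, 0.2, -0.5]
finger_gap: 1.0
gripper_force: 0.0
```

```bash
python3 -m creep '[-0.19,-0.25,0,0,0,0,1,-0.38,-0.5,0,0,0,0,1,-0.57,-0.75,0,0,0,0,1,-0.76,-1,0,0,0,0,1,-0.76,-1,0,0,0,0,1,-0.76,-1,0,0,0,0,1,-0.76,-1,0,0,0,0,1,-0.76,-1,0,0,0,0,1,-0.76,-1,0,0,0,0,1,-0.76,-1,0,0,0,0,1]'
python3 -m creep '[-0.19,-0.25,0,0,0,0,1,-0.38,-0.5,0,0,0,0,1,-0.57,-0.75,0,0,0,0,1,-0.76,-1,0,0,0,0,1,-0.76,-1,0,0,0,0,1,-0.76,-1,0,0,0,0,1,-0.76,-1,0,0,0,0,1,-0.76,-1,0,0,0,0,1,-0.76,-1,0,0,0,0,1,-0.76,-1,0,0,0,0,1]'
python3 -m creep '[-0.19,-0.25,0,0,0,0,1,-0.38,-0.5,0,0,0,0,1,-0.57,-0.75,0,0,0,0,1,-0.76,-1,0,0,0,0,1,-0.76,-1,0,0,0,0,1,-0.76,-1,0,0,0,0,1,-0.76,-1,0,0,0,0,1,-0.76,-1,0,0,0,0,1,-0.76,-1,0,0,0,0,1,-0.76,-1,0,0,0,0,1]'
python3 -m creep '[-0.19,-0.25,0,0,0,0,1,-0.38,-0.5,0,0,0,0,1,-0.57,-0.75,0,0,0,0,1,-0.76,-1,0,0,0,0,1,-0.76,-1,0,0,0,0,1,-0.76,-1,0,0,0,0,1,-0.76,-1,0,0,0,0,1,-0.76,-1,0,0,0,0,1,-0.76,-1,0,0,0,0,1,-0.76,-1,0,0,0,0,1]'
python3 -m creep '[-0.19,-0.25,0.2,0,0,0,1,-0.38,-0.5,0.4,0,0,0,1,-0.57,-0.75,0.6,0,0,0,1,-0.76,-1,0.8,0,0,0,1,-0.76,-1,0.8,0,0,0,1,-0.76,-1,0.8,0,0,0,1,-0.76,-1,0.8,0,0,0,1,-0.76,-1,0.8,0,0,0,1,-0.76,-1,0.8,0,0,0,1,-0.76,-1,0.8,0,0,0,1]'
python3 -m creep '[-0.19,-0.25,0.2,0,0,0,1,-0.38,-0.5,0.4,0,0,0,1,-0.57,-0.75,0.6,0,0,0,1,-0.76,-1,0.8,0,0,0,1,-0.76,-1,0.8,0,0,0,1,-0.76,-1,0.8,0,0,0,1,-0.76,-1,0.8,0,0,0,1,-0.76,-1,0.8,0,0,0,1,-0.76,-1,0.8,0,0,0,1,-0.76,-1,0.8,0,0,0,1]'
```

```text
time_s: 3.85
tool_pos: [0.2505, 0.2582, 0.2313]
tcp_rot: [0.119, 0.993, -0.0, -0.0]
contact_force: [0.5, -0.6, 0.3]
finger_gap: 0.997
gripper_force: 0.0
time_s: 5.1
tool_pos: [0.2907, 0.1661, 0.2313]
tcp_rot: [0.119, 0.993, 0.0, 0.0]
contact_force: [-0.7, 0.6, -0.3]
finger_gap: 1.003
gripper_force: 0.0
time_s: 6.35
tool_pos: [0.3308, 0.074, 0.2313]
tcp_rot: [0.119, 0.993, -0.0, 0.0]
contact_force: [-0.3, -0.3, -0.5]
finger_gap: 1.002
gripper_force: 0.0
time_s: 7.6
tool_pos: [0.371, -0.0181, 0.2313]
tcp_rot: [0.119, 0.993, 0.0, 0.0]
contact_force: [-0.3, 0.3, 0.1]
finger_gap: 1.002
gripper_force: 0.0
time_s: 8.85
tool_pos: [0.4112, -0.1102, 0.1674]
tcp_rot: [0.119, 0.993, -0.0, 0.0]
contact_force: [0.0, -0.5, -0.9]
finger_gap: 1.0
gripper_force: 0.0
time_s: 10.1
tool_pos: [0.4513, -0.2024, 0.1034]
tcp_rot: [0.119, 0.993, -0.0, 0.0]
contact_force: [0.8, -0.5, 0.6]
finger_gap: 1.0
gripper_force: 0.0
```

```bash
cat > step.py <<'E'
# step.py x y z [yaw of tool y, deg]: tool shift/turn units to a target TCP pose (tool down)
import sys,numpy as np
from scipy.spatial.transform import Rotation as R
from rig import telemetry
def step(x,y,z,yaw):
    s=telemetry.read_state();r=R.from_quat(s["tcp_rot"])
    c,q=np.cos(np.radians(yaw)),np.sin(np.radians(yaw))
    t=R.from_matrix(np.array([[q,c,0],[-c,q,0],[0,0,-1]]))  # columns x,y,z ; y=(c,q,0)
    return (r.inv().apply(np.array([x,y,z])-s["tool_pos"])/.08).round(3),((r.inv()*t).as_rotvec(degrees=True)/30).round(3)
if __name__=="__main__":print(*step(*map(float,sys.argv[1:])))
E
python3 step.py 0.480 -0.264 0.06 96.4
python3 step.py 0.480 -0.264 0.06 -83.6
python3 - <<'E'
from h import *
T=dict(np.load("top0.npz"));S=dict(np.load("scene0.npz"))
z=lambda c,x,y:((x+.5)/7-.5+c[0],(y+.5)/7-.5+c[1])
print("tip",onz(T,z((310,175),124,73),.011),onz(S,z((180,145),348-290,362),.011))
print("front end",onz(T,z((310,175),153,299),.018),onz(S,z((180,145),447-290,187),.018))
print("rear end",onz(T,z((310,175),174,520),.018),onz(S,z((180,145),520-290,45),.018))
E
```

```text
tip [ 0.60546708 -0.25098797  0.011     ] [ 0.60863455 -0.24828184  0.011     ]
front end [ 0.50020039 -0.26265387  0.018     ] [ 0.49844884 -0.25958135  0.018     ]
rear end [ 0.40079251 -0.27152564  0.018     ] [ 0.40064045 -0.27596222  0.018     ]Traceback (most recent call last):
  File "step.py", line 10, in <module>
    if __name__=="__main__":print(*step(*map(float,sys.argv[1:])))
                                   ~~~~^^^^^^^^^^^^^^^^^^^^^^^^^^
  File "step.py", line 8, in step
    t=R.from_matrix(np.array([[q,c,0],[-c,q,0],[0,0,-1]]))  # columns x,y,z ; y=(c,q,0)
  File "scipy/spatial/transform/_rotation.pyx", line 1143, in scipy.spatial.transform._rotation.Rotation.from_matrix
ValueError: Non-positive determinant (left-handed or null coordinate frame) in rotation matrix 0: [[ 0.99376792 -0.11146893  0.        ]
 [ 0.11146893  0.99376792  0.        ]
 [ 0.          0.         -1.        ]].
Traceback (most recent call last):
  File "step.py", line 10, in <module>
    if __name__=="__main__":print(*step(*map(float,sys.argv[1:])))
                                   ~~~~^^^^^^^^^^^^^^^^^^^^^^^^^^
  File "step.py", line 8, in step
    t=R.from_matrix(np.array([[q,c,0],[-c,q,0],[0,0,-1]]))  # columns x,y,z ; y=(c,q,0)
  File "scipy/spatial/transform/_rotation.pyx", line 1143, in scipy.spatial.transform._rotation.Rotation.from_matrix
ValueError: Non-positive determinant (left-handed or null coordinate frame) in rotation matrix 0: [[-0.99376792  0.11146893  0.        ]
 [-0.11146893 -0.99376792  0.        ]
 [ 0.          0.         -1.        ]].
```

```bash
sed -i 's/\[\[q,c,0\],\[-c,q,0\]/[[-q,c,0],[c,q,0]/' step.py; python3 step.py 0.480 -0.2637 0.004 96.6
```

```text
[-0.529 -0.66   1.243] [-0.     0.    -0.676]
```

```bash
python3 -m creep '[-0.26,-0.33,0.1,0,0,-0.34,1,-0.53,-0.66,0.2,0,0,-0.68,1,-0.53,-0.66,0.4,0,0,-0.68,1,-0.53,-0.66,0.6,0,0,-0.68,1,-0.53,-0.66,0.7,0,0,-0.68,1,-0.53,-0.66,0.8,0,0,-0.68,1,-0.53,-0.66,0.9,0,0,-0.68,1,-0.53,-0.66,1,0,0,-0.68,1,-0.53,-0.66,1,0,0,-0.68,1,-0.53,-0.66,1,0,0,-0.68,1]' && python3 step.py 0.480 -0.2637 0.004 96.6
```

```text
time_s: 11.35
tool_pos: [0.4801, -0.2639, 0.0235]
tcp_rot: [-0.059, 0.998, -0.0, 0.0]
contact_force: [-0.1, -0.5, 0.5]
finger_gap: 1.001
gripper_force: 0.0
[0.001 0.003 0.243] [-0.     0.     0.004]
```

```bash
python3 -m creep '[0,0,0.08,0,0,0,1,0,0,0.16,0,0,0,1,0,0,0.24,0,0,0,0.3,0,0,0.24,0,0,0,-1,0,0,0.24,0,0,0,-1,0,0,0.24,0,0,0,-1,0,0,0.24,0,0,0,-1,0,0,0.24,0,0,0,-1,0,0,0.24,0,0,0,-1,0,0,0.24,0,0,0,-1]' 120 && python3 step.py 0.486 -0.023 0.12 96.9
```

```text
time_s: 12.6
tool_pos: [0.4802, -0.264, 0.0046]
tcp_rot: [-0.059, 0.998, -0.0, 0.0]
contact_force: [-1.6, 0.2, 5.2]
finger_gap: 0.127
gripper_force: 117.8
[-0.425  2.983 -1.444] [-0.001  0.001 -0.006]
```

Run:
```python
from h import *
T=dict(np.load("top0.npz"));S=dict(np.load("scene0.npz"))
print(cross(T,(320.1,132.6),S,(165.9,209.7)))
# predicted tail corners (top face) vs image
o=np.array([.5565,.0614,-.0245]);a=.12;M=np.array([[np.cos(a),-np.sin(a),0],[np.sin(a),np.cos(a),0],[0,0,1]])
L=lambda *p:o+M@np.array(p)/1000
for x in(-14,14):
  for r in(7,85):
    X=L(x,-13-r*np.cos(.3),155-r*np.sin(.3));t=proj(T,X);s=proj(S,X);print(x,r,X.round(3),((t-[160,150]+.5)*5).round(),((s-[235,170]+.5)*5).round())
```

```text
(array([ 0.73874498, -0.21046924,  0.15099219]), np.float64(0.0038126466397632943))
-14 7 [0.545 0.04  0.128] [379. 230.] [182. 148.]
-14 85 [ 0.554 -0.034  0.105] [503. 225.] [ 71. 129.]
14 7 [0.573 0.044 0.128] [375. 184.] [166. 184.]
14 85 [ 0.582 -0.03   0.105] [498. 179.] [ 55. 164.]
```

Run:
```python
from h import *
T=dict(np.load("top0.npz"));S=dict(np.load("scene0.npz"))
tz=lambda x,y:((x+.5)/5-.5+160,(y+.5)/5-.5+150)
sz=lambda x,y:((x+.5)/5-.5+235,(y+.5)/5-.5+170)
o=np.array([.5565,.0614,-.0245]);a=.12;M=np.array([[np.cos(a),-np.sin(a),0],[np.sin(a),np.cos(a),0],[0,0,1]])
L=lambda X:(M.T@(X-o)*1000).round(1)
for n,t,s in(("out far",(506,213),(71,138)),("out near",(507,257),(80,103)),("inner near",(385,262),(180,113)),("inner far",(383,222),(172,150))):
    X,e=cross(T,tz(*t),S,sz(*s));print(n,X.round(4),L(X),round(e,4))
```

```text
out far [ 0.5599 -0.0333  0.1039] [ -8.  -94.4 128.4] 0.0054
out near [ 0.5339 -0.0373  0.1058] [-34.2 -95.3 130.3] 0.001
inner near [0.5258 0.0325 0.1348] [-34.  -25.  159.3] 0.0063
inner far [0.5497 0.0368 0.1291] [ -9.7 -23.6 153.6] 0.0015
```

```bash
python3 step.py 0.4682 -0.0248 0.069 96.9; python3 -m creep '[0,0,-0.2,0,0,0,-1,0.05,0.1,-0.4,0,0,0,-1,0.05,0.3,-0.6,0,0,0,-1,0.05,0.5,-0.8,0,0,0,-1,0.05,0.7,-0.8,0,0,0,-1,0.05,0.8,-0.8,0,0,0,-1,0.05,0.9,-0.8,0,0,0,-1,0.05,1,-0.8,0,0,0,-1,0.05,1,-0.8,0,0,0,-1,0.05,1,-0.8,0,0,0,-1]' && python3 step.py 0.4682 -0.0248 0.069 96.9
python3 - <<'E'
from rig import capture
import cv2,numpy as np
c=capture("top");np.savez("top1.npz",**c);s=capture("scene");np.savez("scene1.npz",**s)
o=np.zeros((600,800,3),np.uint8)
o[:,:400]=cv2.resize(c["image"][150:270,260:340],(400,600),interpolation=2)
o[:,400:]=cv2.resize(s["image"][100:220,180:260],(400,600),interpolation=2)
cv2.imwrite("pics/held.png",o)
E
```

```text
[-0.201  2.987 -0.806] [-0.001  0.001 -0.006]
time_s: 13.85
tool_pos: [0.4668, -0.1851, 0.068]
tcp_rot: [-0.059, 0.998, -0.0, -0.0]
contact_force: [-0.2, 0.0, -1.1]
finger_gap: 0.132
gripper_force: 117.5
[-0.252  1.987 -0.013] [-0.    -0.    -0.006]
```

View pics/held.png

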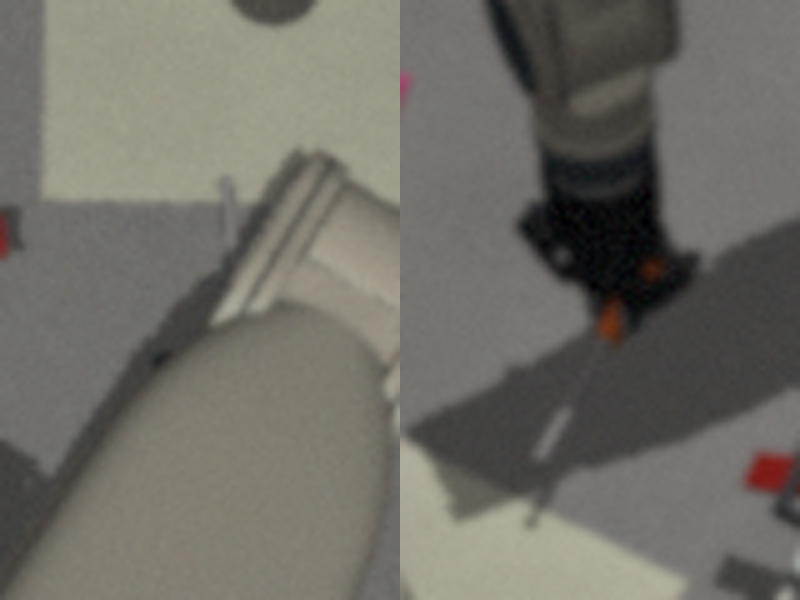

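The rod is held straight. Its tip is at (225,182) in the top crop and (532,522) in the scene crop. I'll check the tip against its expected position and move on under the tail.

```bash
python3 - <<'E'
from h import *
T=dict(np.load("top1.npz"));S=dict(np.load("scene1.npz"))
print(cross(T,(304.6,186),S,(206,204)),"expect",np.array([.4668,-.1851,.068])+[.125*.9934,.125*.115,.0064])
E
python3 -m creep '[-0.05,0.1,0,0,0,0,-1,-0.1,0.2,0,0,0,0,-1,-0.15,0.3,0,0,0,0,-1,-0.2,0.4,0,0,0,0,-1,-0.25,0.5,0,0,0,0,-1,-0.25,0.6,0,0,0,0,-1,-0.25,0.7,0,0,0,0,-1,-0.25,0.8,0,0,0,0,-1,-0.25,0.9,0,0,0,0,-1,-0.25,1,0,0,0,0,-1]' && python3 step.py 0.4682 -0.0248 0.069 96.9
```

```text
(array([ 0.60175373, -0.17851804,  0.0041185 ]), np.float64(0.00018211262439630946)) expect [ 0.590975 -0.170725  0.0744  ]
time_s: 15.2
tool_pos: [0.4771, -0.1026, 0.0681]
tcp_rot: [-0.059, 0.998, -0.0, 0.0]
contact_force: [-0.7, -0.9, -0.8]
finger_gap: 0.13
gripper_force: 117.5
[-0.003  0.979 -0.011] [-0.     0.    -0.006]
```

Run:
```python
from h import *
T=dict(np.load("top1.npz"));S=dict(np.load("scene1.npz"))
g=np.array([.4668,-.1851,.0744]);u=np.array([.9934,.115,0])
for d in(.02,.125):
    t=proj(T,g+u*d);s=proj(S,g+u*d);print(d,(t-[260,150]+.5)*5,(s-[180,100]+.5)*5+[400,0])
    X=g+u*d;print("on bench below",(proj(S,[X[0],X[1],0])-[180,100]+.5)*5+[400,0])
from rig import capture
s=capture("scene");t=capture("top")
o=np.zeros((600,800,3),np.uint8)
o[:,:400]=cv2.resize(t["image"][150:270,230:310],(400,600),interpolation=2)
o[:,400:]=cv2.resize(s["image"][130:220,200:260],(400,600),interpolation=2)
cv2.imwrite("pics/held2.png",o)
```

```text
0.02 [243.80494574 346.90986983] [605.19353508 342.66999168]
on bench below [613.15053922 402.71310345]
0.125 [224.75799601 178.67444452] [539.1403066  461.80179633]
on bench below [550.751584   518.32039919]
```

View pics/held2.png

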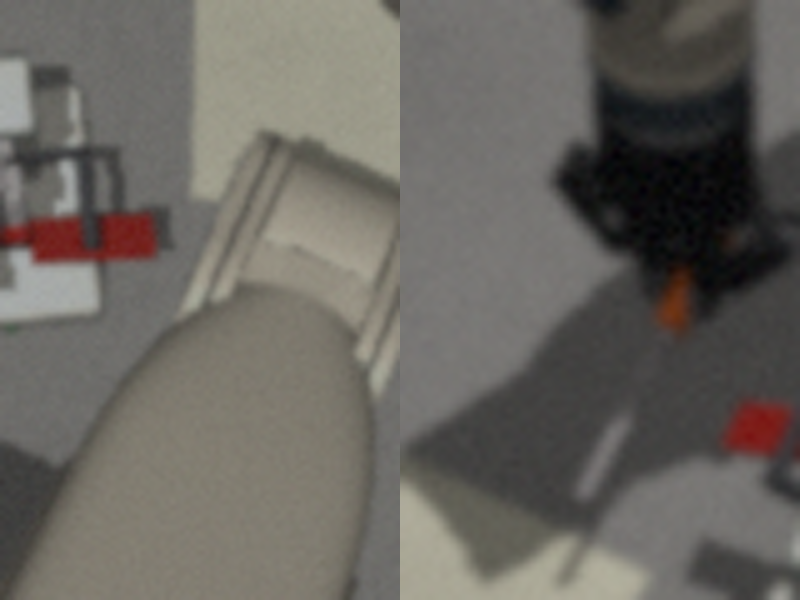

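The bright shank ends at about (585,495) in the right crop, with its shadow beyond it. The expected tip projects onto the bright end, so the rod is level and tracked correctly. Now under the tail.

```bash
python3 -m creep '[0,0.2,0,0,0,0,-1,0,0.4,0,0,0,0,-1,0,0.6,0,0,0,0,-1,0,0.75,0,0,0,0,-1,0,0.9,0,0,0,0,-1,0,0.98,0,0,0,0,-1,0,0.98,-0.05,0,0,0,-1,0,0.98,-0.1,0,0,0,-1,0,0.98,-0.15,0,0,0,-1,0,0.98,-0.2,0,0,0,-1]'
python3 - <<'E'
from rig import capture
import cv2,numpy as np
s=capture("scene");t=capture("top")
o=np.zeros((600,800,3),np.uint8)
o[:,:400]=cv2.resize(t["image"][150:270,220:300],(400,600),interpolation=2)
o[:,400:]=cv2.resize(s["image"][150:240,220:280],(400,600),interpolation=2)
cv2.imwrite("pics/under.png",o)
E
```

```text
time_s: 16.55
tool_pos: [0.4681, -0.0255, 0.0844]
tcp_rot: [-0.058, 0.998, -0.0, 0.0]
contact_force: [0.0, 0.5, -1.0]
finger_gap: 0.131
gripper_force: 117.6
```

View pics/under.png

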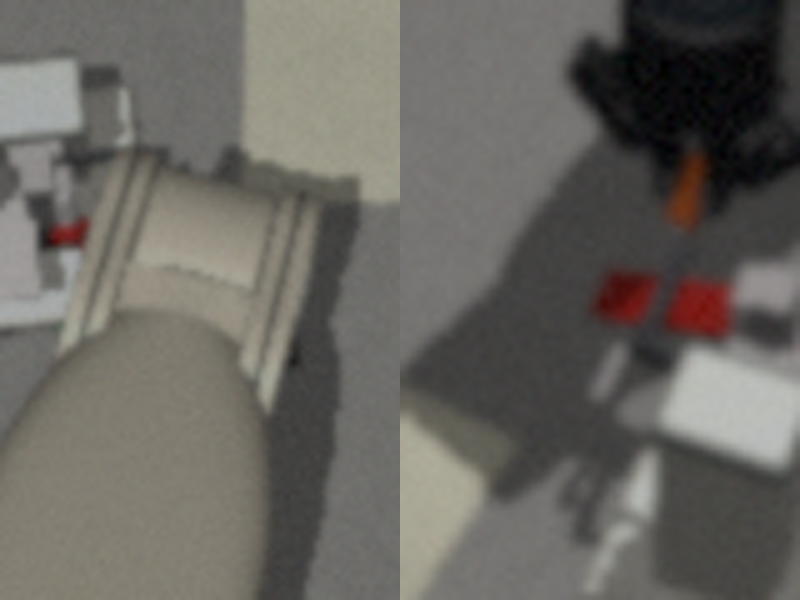

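The scene crop shows the shank crossing under the red tail, coming out beyond it at (615,365). Now I'll lift slowly to below the earliest possible stop.

```bash
python3 -m creep '[0,0,-0.05,0,0,0,-1,0,0,-0.1,0,0,0,-1,0,0,-0.15,0,0,0,-1,0,0,-0.2,0,0,0,-1,0,0,-0.25,0,0,0,-1,0,0,-0.3,0,0,0,-1,0,0,-0.35,0,0,0,-1,0,0,-0.4,0,0,0,-1,0,0,-0.42,0,0,0,-1,0,0,-0.44,0,0,0,-1]'
```

```text
time_s: 17.9
tool_pos: [0.4681, -0.0253, 0.1194]
tcp_rot: [-0.059, 0.998, -0.0, 0.0]
contact_force: [-0.8, -0.8, -4.0]
finger_gap: 0.125
gripper_force: 117.4
```

```bash
python3 -m creep '[0,0,-0.01,0,0,0,-1,0,0,-0.02,0,0,0,-1,0,0,-0.03,0,0,0,-1,0,0,-0.04,0,0,0,-1,0,0,-0.04,0,0,0,-1,0,0,-0.04,0,0,0,-1,0,0,-0.04,0,0,0,-1,0,0,-0.04,0,0,0,-1,0,0,-0.04,0,0,0,-1,0,0,-0.04,0,0,0,-1]'; python3 -m creep '[0,0,-0.005,0,0,0,-1,0,0,-0.01,0,0,0,-1,0,0,-0.015,0,0,0,-1,0,0,-0.02,0,0,0,-1,0,0,-0.02,0,0,0,-1,0,0,-0.02,0,0,0,-1,0,0,-0.02,0,0,0,-1,0,0,-0.02,0,0,0,-1,0,0,-0.02,0,0,0,-1,0,0,-0.02,0,0,0,-1]'
```

```text
time_s: 19.15
tool_pos: [0.468, -0.0252, 0.1225]
tcp_rot: [-0.059, 0.998, 0.0, 0.0]
contact_force: [-0.6, -1.1, -2.8]
finger_gap: 0.131
gripper_force: 117.4
time_s: 20.4
tool_pos: [0.468, -0.0252, 0.1241]
tcp_rot: [-0.059, 0.998, 0.0, -0.0]
contact_force: [-0.1, 0.1, -2.6]
finger_gap: 0.134
gripper_force: 117.4
```

```bash
python3 -m creep '[0,0,-0.003,0,0,0,-1,0,0,-0.006,0,0,0,-1,0,0,-0.009,0,0,0,-1,0,0,-0.012,0,0,0,-1,0,0,-0.015,0,0,0,-1,0,0,-0.018,0,0,0,-1,0,0,-0.021,0,0,0,-1,0,0,-0.024,0,0,0,-1,0,0,-0.025,0,0,0,-1,0,0,-0.025,0,0,0,-1]'
```

```text
time_s: 21.65
tool_pos: [0.468, -0.0252, 0.1261]
tcp_rot: [-0.059, 0.998, 0.0, 0.0]
contact_force: [0.7, 0.9, -2.9]
finger_gap: 0.13
gripper_force: 117.4
```

```bash
python3 -m creep '[0,0,-0.003,0,0,0,-1,0,0,-0.006,0,0,0,-1,0,0,-0.009,0,0,0,-1,0,0,-0.012,0,0,0,-1,0,0,-0.015,0,0,0,-1,0,0,-0.018,0,0,0,-1,0,0,-0.021,0,0,0,-1,0,0,-0.024,0,0,0,-1,0,0,-0.025,0,0,0,-1,0,0,-0.025,0,0,0,-1]'
```

```text
time_s: 22.9
tool_pos: [0.468, -0.0252, 0.1281]
tcp_rot: [-0.059, 0.998, -0.0, -0.0]
contact_force: [0.3, -0.0, -2.9]
finger_gap: 0.127
gripper_force: 117.4
```

```bash
python3 -m creep '[0,0,-0.003,0,0,0,-1,0,0,-0.006,0,0,0,-1,0,0,-0.009,0,0,0,-1,0,0,-0.012,0,0,0,-1,0,0,-0.015,0,0,0,-1,0,0,-0.018,0,0,0,-1,0,0,-0.021,0,0,0,-1,0,0,-0.024,0,0,0,-1,0,0,-0.025,0,0,0,-1,0,0,-0.025,0,0,0,-1]'
```

```text
time_s: 24.15
tool_pos: [0.468, -0.0252, 0.1301]
tcp_rot: [-0.059, 0.998, -0.0, 0.0]
contact_force: [0.5, -0.0, -2.6]
finger_gap: 0.129
gripper_force: 117.4
```

Run:
```python
from rig import telemetry
print(telemetry.read_state()["contact_force"])
```

```text
[ 0.51152206 -0.00674765 -2.55910072]
```

```bash
python3 -m creep '[0,0,-0.003,0,0,0,-1,0,0,-0.006,0,0,0,-1,0,0,-0.009,0,0,0,-1,0,0,-0.012,0,0,0,-1,0,0,-0.015,0,0,0,-1,0,0,-0.018,0,0,0,-1,0,0,-0.021,0,0,0,-1,0,0,-0.024,0,0,0,-1,0,0,-0.025,0,0,0,-1,0,0,-0.025,0,0,0,-1]'
```

```text
time_s: 25.4
tool_pos: [0.468, -0.0252, 0.1321]
tcp_rot: [-0.059, 0.998, -0.0, 0.0]
contact_force: [-0.4, 0.2, -2.3]
finger_gap: 0.129
gripper_force: 117.4
```

```bash
python3 -m creep '[0,0,-0.003,0,0,0,-1,0,0,-0.006,0,0,0,-1,0,0,-0.009,0,0,0,-1,0,0,-0.012,0,0,0,-1,0,0,-0.015,0,0,0,-1,0,0,-0.018,0,0,0,-1,0,0,-0.021,0,0,0,-1,0,0,-0.024,0,0,0,-1,0,0,-0.025,0,0,0,-1,0,0,-0.025,0,0,0,-1]'
```

```text
time_s: 26.65
tool_pos: [0.468, -0.0252, 0.1341]
tcp_rot: [-0.059, 0.998, -0.0, 0.0]
contact_force: [0.1, 0.6, -2.9]
finger_gap: 0.132
gripper_force: 117.4
```

```bash
python3 -m creep '[0,0,-0.003,0,0,0,-1,0,0,-0.006,0,0,0,-1,0,0,-0.009,0,0,0,-1,0,0,-0.012,0,0,0,-1,0,0,-0.015,0,0,0,-1,0,0,-0.018,0,0,0,-1,0,0,-0.021,0,0,0,-1,0,0,-0.024,0,0,0,-1,0,0,-0.025,0,0,0,-1,0,0,-0.025,0,0,0,-1]'
```

```text
time_s: 27.9
tool_pos: [0.468, -0.0252, 0.1361]
tcp_rot: [-0.059, 0.998, 0.0, -0.0]
contact_force: [0.6, 0.3, -3.4]
finger_gap: 0.128
gripper_force: 117.4
```

```bash
python3 -m creep '[0,0,-0.003,0,0,0,-1,0,0,-0.006,0,0,0,-1,0,0,-0.009,0,0,0,-1,0,0,-0.012,0,0,0,-1,0,0,-0.015,0,0,0,-1,0,0,-0.018,0,0,0,-1,0,0,-0.02,0,0,0,-1,0,0,-0.02,0,0,0,-1,0,0,-0.02,0,0,0,-1,0,0,-0.02,0,0,0,-1]'
```

```text
time_s: 29.15
tool_pos: [0.468, -0.0252, 0.1377]
tcp_rot: [-0.059, 0.998, -0.0, 0.0]
contact_force: [0.9, 0.3, -2.8]
finger_gap: 0.128
gripper_force: 117.4
```

```bash
python3 -m creep '[0,0,-0.003,0,0,0,-1,0,0,-0.006,0,0,0,-1,0,0,-0.009,0,0,0,-1,0,0,-0.012,0,0,0,-1,0,0,-0.015,0,0,0,-1,0,0,-0.018,0,0,0,-1,0,0,-0.021,0,0,0,-1,0,0,-0.024,0,0,0,-1,0,0,-0.025,0,0,0,-1,0,0,-0.025,0,0,0,-1]'
```

```text
time_s: 30.4
tool_pos: [0.468, -0.0252, 0.1397]
tcp_rot: [-0.059, 0.998, 0.0, -0.0]
contact_force: [0.3, -0.0, -4.5]
finger_gap: 0.126
gripper_force: 117.4
```

The force is starting to rise, so I'll take smaller steps.

```bash
python3 -m creep '[0,0,-0.002,0,0,0,-1,0,0,-0.004,0,0,0,-1,0,0,-0.006,0,0,0,-1,0,0,-0.008,0,0,0,-1,0,0,-0.01,0,0,0,-1,0,0,-0.01,0,0,0,-1,0,0,-0.01,0,0,0,-1,0,0,-0.01,0,0,0,-1,0,0,-0.01,0,0,0,-1,0,0,-0.01,0,0,0,-1]'
python3 - <<'E'
from rig import capture,telemetry
import cv2,numpy as np
F=[]
for i in range(4): capture("scene"); F.append(telemetry.read_state()["contact_force"][2])
print(F)
E
```

```text
time_s: 31.65
tool_pos: [0.468, -0.0252, 0.1404]
tcp_rot: [-0.059, 0.998, 0.0, -0.0]
contact_force: [1.8, -0.1, -8.4]
finger_gap: 0.126
gripper_force: 117.3
[np.float64(-8.902189501157785), np.float64(-8.759685243191345), np.float64(-8.827864202691472), np.float64(-9.111052191413336)]
```

The rod takes about 7.7 N net at the tail (8.8 N less its own weight), which is firm against the stop and below 12 N. Now I'll lower, withdraw sideways and lay the rod down.

```bash
python3 -m creep '[0,0,0.1,0,0,0,-1,0,0,0.2,0,0,0,-1,0,0,0.3,0,0,0,-1,0,-0.2,0.35,0,0,0,-1,0,-0.4,0.45,0,0,0,-1,0,-0.6,0.6,0,0,0,-1,0,-0.8,0.8,0,0,0,-1,0,-1,0.9,0,0,0,-1,0,-1,1,0,0,0,-1,0,-1,1,0,0,0,-1]'
python3 - <<'E'
from rig import capture
import cv2,numpy as np
s=capture("scene");t=capture("top");np.savez("s3.npz",**s)
o=np.zeros((600,800,3),np.uint8)
o[:,:400]=cv2.resize(t["image"][150:270,220:300],(400,600),interpolation=2)
o[:,400:]=cv2.resize(s["image"][130:220,210:270],(400,600),interpolation=2)
cv2.imwrite("pics/up.png",o)
E
```

```text
time_s: 33.1
tool_pos: [0.4769, -0.1045, 0.0599]
tcp_rot: [-0.058, 0.998, 0.0, -0.001]
contact_force: [-0.8, 0.3, -0.5]
finger_gap: 0.133
gripper_force: 118.1
```

View pics/up.png

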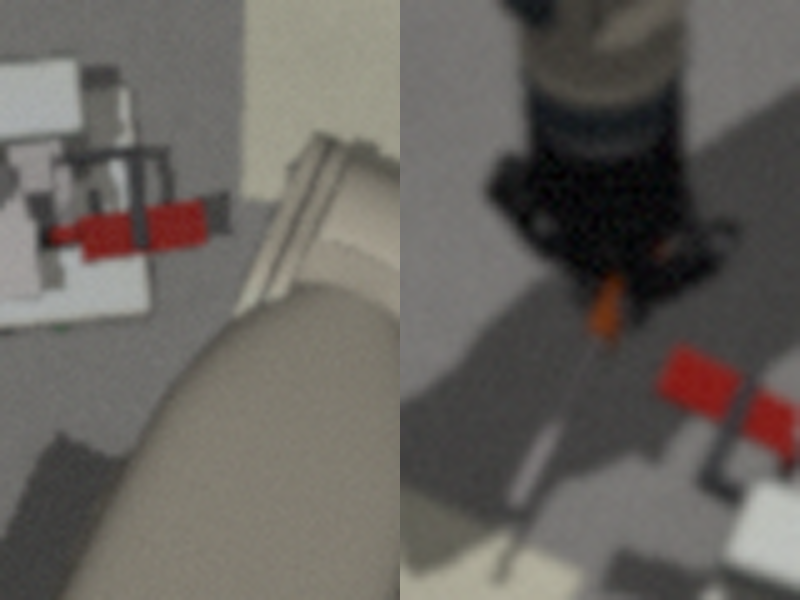

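The tail (690,380) is now raised against the pin and stays there; the rod is clear and level. Lay it down.

```bash
python3 -m creep '[0,-0.15,0.15,0,0,0,-1,0,-0.3,0.3,0,0,0,-1,0,-0.45,0.45,0,0,0,-1,0,-0.5,0.58,0,0,0,-1,0,-0.5,0.64,0,0,0,-1,0,-0.5,0.67,0,0,0,-1,0,-0.5,0.68,0,0,0,-0.6,0,-0.5,0.68,0,0,0,-0.2,0,-0.5,0.68,0,0,0,0.1,0,-0.5,0.68,0,0,0,0.1]' 30; python3 step.py 0.5499 0.116 0.275 96.9
```

```text
time_s: 34.45
tool_pos: [0.4822, -0.1444, 0.0063]
tcp_rot: [-0.059, 0.998, -0.0, 0.0]
contact_force: [0.3, -0.6, 0.2]
finger_gap: 0.552
gripper_force: 0.0
[-1.223  3.132 -3.359] [-0.     0.001 -0.006]
```

```bash
python3 -m creep '[0,0,-0.2,0,0,0,0.1,0,0,-0.4,0,0,0,0.1,0,0,-0.6,0,0,0,0.1,0,0,-0.8,0,0,0,0.1,0,0,-1,0,0,0,-0.5,0,0,-1,0,0,0,-1,0,0,-1,0,0,0,-1,0,0,-1,0,0,0,-1,0,0,-1,0,0,0,-1,0,0,-1,0,0,0,-1]' 30
python3 -m creep '[0,0,-0.2,0,0,0,-1,0,0,-0.4,0,0,0,-1,0,0.1,-0.6,0,0,0,-1,0,0.2,-0.8,0,0,0,-1,0,0.3,-1,0,0,0,-1,0,0.4,-1,0,0,0,-1,0,0.5,-1,0,0,0,-1,0,0.5,-1,0,0,0,-1,0,0.5,-1,0,0,0,-1,0,0.5,-1,0,0,0,-1]'
python3 -m creep '[0,0,-0.3,0,0,0,-1,0,0,-0.6,0,0,0,-1,0,0,-0.9,0,0,0,-1,0,0.2,-1,0,0,0,-1,0,0.4,-1,0,0,0,-1,0,0.6,-1,0,0,0,-1,0,0.8,-1,0,0,0,-1,0,1,-1,0,0,0,-1,0,1,-1,0,0,0,-1,0,1,-1,0,0,0,-1]'
python3 -m creep '[0,0,-0.2,0,0,0,-1,0,0,-0.36,0,0,0,-1,-0.1,0.2,-0.36,0,0,0,-1,-0.2,0.4,-0.36,0,0,0,-1,-0.4,0.6,-0.36,0,0,0,-1,-0.6,0.8,-0.36,0,0,0,-1,-0.6,1,-0.36,0,0,0,-1,-0.6,1,-0.36,0,0,0,-1,-0.6,1,-0.36,0,0,0,-1,-0.6,1,-0.36,0,0,0,-1]'; python3 step.py 0.5499 0.116 0.262 96.9;python3 - <<'E'
from rig import capture
import numpy as np
for n in("scene","top"): np.savez(n+"4.npz",**capture(n))
E
```

```text
time_s: 35.7
tool_pos: [0.482, -0.1443, 0.0858]
tcp_rot: [-0.059, 0.998, 0.0, -0.0]
contact_force: [0.3, 0.8, -0.7]
finger_gap: -0.002
gripper_force: 0.0
time_s: 36.95
tool_pos: [0.4774, -0.1048, 0.1658]
tcp_rot: [-0.058, 0.998, 0.0, -0.0]
contact_force: [-0.7, -0.5, -0.2]
finger_gap: -0.003
gripper_force: 0.0
time_s: 38.2
tool_pos: [0.4682, -0.0252, 0.2461]
tcp_rot: [-0.059, 0.998, -0.0, 0.0]
contact_force: [-1.0, 0.0, 0.5]
finger_gap: -0.001
gripper_force: 0.0
time_s: 39.45
tool_pos: [0.5061, 0.0594, 0.2751]
tcp_rot: [-0.058, 0.998, -0.0, 0.0]
contact_force: [0.1, 0.4, 0.1]
finger_gap: 0.003
gripper_force: 0.0
[-0.626  0.64   0.164] [-0.     0.001 -0.007]
```

```bash
python3 -m creep '[-0.16,0.16,0,0,0,0,-1,-0.32,0.32,0,0,0,0,-1,-0.48,0.48,0,0,0,0,-1,-0.63,0.64,0,0,0,0,-1,-0.63,0.64,0.04,0,0,0,-1,-0.63,0.64,0.08,0,0,0,-1,-0.63,0.64,0.11,0,0,0,-1,-0.63,0.64,0.13,0,0,0,-1,-0.63,0.64,0.15,0,0,0,-1,-0.63,0.64,0.15,0,0,0,-1]'
python3 -m creep '[0,0,0.02,0,0,0,-1,0,0,0.04,0,0,0,-1,0,0,0.06,0,0,0,-1,0,0,0.08,0,0,0,-1,0,0,0.1,0,0,0,-1,0,0,0.12,0,0,0,-1,0,0,0.14,0,0,0,-1,0,0,0.16,0,0,0,-1,0,0,0.18,0,0,0,-1,0,0,0.2,0,0,0,-1]'
```

```text
time_s: 40.8
tool_pos: [0.5503, 0.1163, 0.2632]
tcp_rot: [-0.058, 0.998, -0.0, 0.0]
contact_force: [-2.6, -1.3, 3.8]
finger_gap: -0.001
gripper_force: 1.7
time_s: 42.05
tool_pos: [0.5505, 0.1166, 0.2468]
tcp_rot: [-0.059, 0.998, -0.0, 0.0]
contact_force: [-2.4, -3.7, 5.0]
finger_gap: 0.002
gripper_force: 2.4
```

Contact was made at z about 0.264 and the carriage is sliding at about 5 N, so the pawl is clear. I'll press on to just above the earliest buffer position.

```bash
python3 -m creep '[0,0,0.04,0,0,0,-1,0,0,0.08,0,0,0,-1,0,0,0.12,0,0,0,-1,0,0,0.16,0,0,0,-1,0,0,0.2,0,0,0,-1,0,0,0.24,0,0,0,-1,0,0,0.28,0,0,0,-1,0,0,0.32,0,0,0,-1,0,0,0.36,0,0,0,-1,0,0,0.4,0,0,0,-1]'
```

```text
time_s: 43.3
tool_pos: [0.5505, 0.1166, 0.2148]
tcp_rot: [-0.059, 0.998, -0.0, 0.0]
contact_force: [-1.4, -3.5, 5.1]
finger_gap: 0.0
gripper_force: 2.6
```

```bash
python3 -m creep '[0,0,0.005,0,0,0,-1,0,0,0.01,0,0,0,-1,0,0,0.015,0,0,0,-1,0,0,0.02,0,0,0,-1,0,0,0.025,0,0,0,-1,0,0,0.03,0,0,0,-1,0,0,0.035,0,0,0,-1,0,0,0.04,0,0,0,-1,0,0,0.04,0,0,0,-1,0,0,0.04,0,0,0,-1]'
```

```text
time_s: 44.55
tool_pos: [0.5505, 0.1166, 0.2116]
tcp_rot: [-0.059, 0.998, 0.0, 0.0]
contact_force: [0.6, -1.9, 3.4]
finger_gap: -0.002
gripper_force: 1.7
```

```bash
python3 -c "
from rig import telemetry
print(telemetry.read_state()['contact_force'])"
```

```text
[ 0.59073986 -1.87794868  3.367675  ]
```

```bash
python3 -m creep '[0,0,0.005,0,0,0,-1,0,0,0.01,0,0,0,-1,0,0,0.015,0,0,0,-1,0,0,0.02,0,0,0,-1,0,0,0.025,0,0,0,-1,0,0,0.03,0,0,0,-1,0,0,0.035,0,0,0,-1,0,0,0.04,0,0,0,-1,0,0,0.04,0,0,0,-1,0,0,0.04,0,0,0,-1]'
```

```text
time_s: 45.8
tool_pos: [0.5504, 0.1166, 0.2084]
tcp_rot: [-0.059, 0.998, 0.0, -0.0]
contact_force: [0.8, -2.4, 4.1]
finger_gap: 0.003
gripper_force: 1.7
```

```bash
python3 -m creep '[0,0,0.005,0,0,0,-1,0,0,0.01,0,0,0,-1,0,0,0.015,0,0,0,-1,0,0,0.02,0,0,0,-1,0,0,0.025,0,0,0,-1,0,0,0.03,0,0,0,-1,0,0,0.035,0,0,0,-1,0,0,0.04,0,0,0,-1,0,0,0.04,0,0,0,-1,0,0,0.04,0,0,0,-1]'
```

```text
time_s: 47.05
tool_pos: [0.5504, 0.1166, 0.2052]
tcp_rot: [-0.059, 0.998, 0.0, -0.0]
contact_force: [2.5, -1.7, 3.6]
finger_gap: -0.002
gripper_force: 1.7
```

```bash
python3 -m creep '[0,0,0.005,0,0,0,-1,0,0,0.01,0,0,0,-1,0,0,0.015,0,0,0,-1,0,0,0.02,0,0,0,-1,0,0,0.025,0,0,0,-1,0,0,0.03,0,0,0,-1,0,0,0.035,0,0,0,-1,0,0,0.04,0,0,0,-1,0,0,0.04,0,0,0,-1,0,0,0.04,0,0,0,-1]'
```

```text
time_s: 48.3
tool_pos: [0.5504, 0.1166, 0.202]
tcp_rot: [-0.059, 0.998, 0.0, -0.0]
contact_force: [2.4, -1.2, 3.3]
finger_gap: -0.0
gripper_force: 1.7
```

```bash
python3 -m creep '[0,0,0.005,0,0,0,-1,0,0,0.01,0,0,0,-1,0,0,0.015,0,0,0,-1,0,0,0.02,0,0,0,-1,0,0,0.025,0,0,0,-1,0,0,0.03,0,0,0,-1,0,0,0.035,0,0,0,-1,0,0,0.04,0,0,0,-1,0,0,0.04,0,0,0,-1,0,0,0.04,0,0,0,-1]'
```

```text
time_s: 49.55
tool_pos: [0.5504, 0.1166, 0.1988]
tcp_rot: [-0.059, 0.998, 0.0, -0.0]
contact_force: [2.3, -0.4, 2.5]
finger_gap: -0.001
gripper_force: 1.7
```

```bash
python3 -m creep '[0,0,0.005,0,0,0,-1,0,0,0.01,0,0,0,-1,0,0,0.015,0,0,0,-1,0,0,0.02,0,0,0,-1,0,0,0.025,0,0,0,-1,0,0,0.03,0,0,0,-1,0,0,0.035,0,0,0,-1,0,0,0.04,0,0,0,-1,0,0,0.04,0,0,0,-1,0,0,0.04,0,0,0,-1]'
```

```text
time_s: 50.8
tool_pos: [0.5504, 0.1166, 0.1956]
tcp_rot: [-0.059, 0.998, 0.0, -0.0]
contact_force: [1.4, -0.7, 3.2]
finger_gap: 0.003
gripper_force: 1.8
```

```bash
python3 -m creep '[0,0,0.005,0,0,0,-1,0,0,0.01,0,0,0,-1,0,0,0.015,0,0,0,-1,0,0,0.02,0,0,0,-1,0,0,0.025,0,0,0,-1,0,0,0.03,0,0,0,-1,0,0,0.035,0,0,0,-1,0,0,0.04,0,0,0,-1,0,0,0.04,0,0,0,-1,0,0,0.04,0,0,0,-1]'
```

```text
time_s: 52.05
tool_pos: [0.5504, 0.1166, 0.1932]
tcp_rot: [-0.059, 0.998, -0.0, 0.0]
contact_force: [0.7, -0.3, 9.6]
finger_gap: -0.004
gripper_force: 4.8
```

It has landed on the buffer (9.6 N); a little more to seat it.

```bash
python3 -m creep '[0,0,0.004,0,0,0,-1,0,0,0.008,0,0,0,-1,0,0,0.012,0,0,0,-1,0,0,0.016,0,0,0,-1,0,0,0.018,0,0,0,-1,0,0,0.018,0,0,0,-1,0,0,0.018,0,0,0,-1,0,0,0.018,0,0,0,-1,0,0,0.018,0,0,0,-1,0,0,0.018,0,0,0,-1]'
```

```text
time_s: 53.3
tool_pos: [0.5504, 0.1166, 0.1921]
tcp_rot: [-0.059, 0.998, -0.0, 0.001]
contact_force: [-1.1, -0.4, 12.0]
finger_gap: -0.001
gripper_force: 6.3
```

```bash
python3 -m creep '[0,0,0.003,0,0,0,-1,0,0,0.006,0,0,0,-1,0,0,0.009,0,0,0,-1,0,0,0.01,0,0,0,-1,0,0,0.01,0,0,0,-1,0,0,0.01,0,0,0,-1,0,0,0.01,0,0,0,-1,0,0,0.01,0,0,0,-1,0,0,0.01,0,0,0,-1,0,0,0.01,0,0,0,-1]'
```

```text
time_s: 54.55
tool_pos: [0.5505, 0.1166, 0.1915]
tcp_rot: [-0.059, 0.998, -0.0, 0.001]
contact_force: [-1.1, -1.1, 13.7]
finger_gap: -0.001
gripper_force: 7.2
```

Seated at 13.7 N. I'll lift off straight up and check.

```bash
python3 -m creep '[0,0,-0.02,0,0,0,-1,0,0,-0.05,0,0,0,-1,0,0,-0.1,0,0,0,-1,0,0,-0.2,0,0,0,-1,0,0,-0.3,0,0,0,-1,0,0,-0.4,0,0,0,-1,0,0,-0.6,0,0,0,-1,0,0,-0.8,0,0,0,-1,0,0,-1,0,0,0,-1,0,0,-1,0,0,0,-1]'
python3 -m creep '[0.2,0,-0.1,0,0,0,-1,0.4,0,-0.2,0,0,0,-1,0.6,0,-0.3,0,0,0,-1,0.8,0,-0.3,0,0,0,-1,1,0,-0.3,0,0,0,-1,1,0,-0.3,0,0,0,-1,1,0,-0.3,0,0,0,-1,1,0,-0.3,0,0,0,-1,1,0,-0.3,0,0,0,-1,1,0,-0.3,0,0,0,-1]'
python3 - <<'E'
from rig import capture
import cv2,numpy as np
s=capture("scene");t=capture("top")
o=np.zeros((600,800,3),np.uint8)
o[:,:400]=cv2.resize(t["image"][110:260,250:350],(400,600),interpolation=2)
o[:,400:]=cv2.resize(s["image"][140:260,200:280],(400,600),interpolation=2)
cv2.imwrite("pics/end.png",o)
E
```

```text
time_s: 55.8
tool_pos: [0.5509, 0.1166, 0.2715]
tcp_rot: [-0.059, 0.998, -0.0, 0.001]
contact_force: [0.1, 1.0, 0.0]
finger_gap: -0.002
gripper_force: 0.0
time_s: 57.05
tool_pos: [0.4711, 0.1073, 0.294]
tcp_rot: [-0.059, 0.998, 0.0, -0.0]
contact_force: [0.1, -0.3, 0.2]
finger_gap: -0.0
gripper_force: 0.0
```

View pics/end.png

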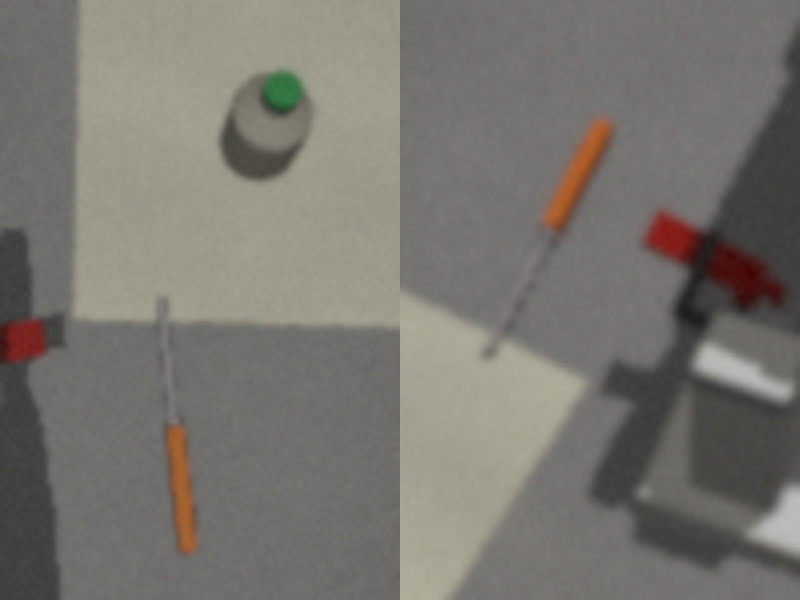

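The rod (178,430) lies flat and clear of the lift, the pawl (690,240) is still up, and the bottle has not moved. Handing in.

```bash
python3 -c "
from rig import order
print(order.hand_in())"
```

```text
the job is handed in; nothing more can be done
None
```

I levered the pawl onto its stop at about 7.7 N, seated the carriage on its buffer at about 13.7 N, left the rod flat and clear of the lift, and handed the job in at about 57 s; no verdict came back.

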